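# Weigh the top picking tray

### The arm

A 7-joint arm with a two-finger parallel gripper is mounted at the origin on the work surface. World frame = base frame: x ahead of the robot, y to its left, z up, the work surface at z = 0. Lengths are in m, angles in rad, forces in N, time in s.
With the tool pointing down it reaches from about 0.4 to 0.85 m from the base axis. Payload 10.4 kg.
Tool frame: the origin (TCP) lies at the centre of the arm's flange, where the gripper is bolted on; the fingertips stand 173 mm ahead of it and the grasp point (between the pads) lies 155 mm ahead of it; z points along the fingers, y is the line along which they close (so a half turn about z gives the same grasp; the last joint's range is limited). The gripper opens to 85 mm and grips with 20 to 120 N. Pads are 22 mm wide; open, the fingers measure 114 mm over their backs; the gripper's body (76 mm by 85 mm) begins 54 mm behind the grasp point. The pads swing forward as they close: fully open they stand 13 mm farther back than shut.
Start: joints at [-1.265, 0.332, -0.065, 1.46, 0.022, 1.35, -0.088], TCP at [0.202, 0.592, 0.405] pointing down, gripper open.
Joint ranges: [-2.6, 2.6], [-0.5, 2.12], [-1.47, 1.34], [0.16, 2.42], [-1.27, 4.41], [0.06, 2.06], [-2.6, 2.6]. Speed limits (rad/s): [2.22, 2.22, 2.79, 2.79, 3.14, 3.14, 3.14].

### API

Orientations are given as a unit quaternion [x, y, z, w].
In Python, from workcell import manip, viewer, finder gives the robot as it stands.
- The arm moves only by the tool arm_command, never from a script. Its argument "plan" is a list of rows, each an object with "dp": the shift along the tool's x, y, z in mm, a list of three; "spin": the turn about the tool's z in rad. A call has 1 to 5 rows; each row shifts and turns the commanded pose from where the row before left it, along the tool's axes as they then stand; what a row does not reach is not made up. A row lasts 1/10 s, in which the tool goes at most 50 mm and 8.59 degrees, less where a joint would pass 70% of its speed; a pose out of reach is approached as far as the arm can. A call is refused whole if a number of a shift passes 50 or a number of a turn 0.15, either way. A call with a gripper value outside its range is refused whole. "grip" is the closure, from -1 (fully open) to 1 (shut), set as the call begins (left out, the last holds). The fingers move at their own pace and stop on an object; "newtons" is the grip in N (left out, the last holds). Time passes only in rows, so rows that do not move let the fingers close. It gives the time, the measured TCP pose, the force, the opening and the grip force at its end, in the units of the state.
- manip.get_obs(): the state, without advancing time (a new reading comes with each control period).
- viewer.camera(name): name is "scene" or "top" or "wrist"; returns the picture (480x640x3 uint8, blue, green, red); there is no depth.
- viewer.camera_params(name): a dict with "vertical_fov" (degrees; the focal length in pixels is half the picture's height over the tangent of half this angle, whatever the lens; pixels are square), "cx", "cy" (the principal point, pixels), "R" (3x3) and "t" (3): a world point X has camera coordinates R X + t; the wrist camera has in their place "T_tool_cam" (4x4, takes a point from camera to tool coordinates, whose origin is the TCP and whose axes are the flange's). Camera axes: x right, y down, z forward; pixel columns grow to the right and rows downward; lengths in m; the calibration is good to about 2 mm. The wrist camera is an equidistant fisheye: a pixel r from the principal point sees the ray r / f radians off the axis. A picture is of the moment at which its call begins: read the wrist's pose just before it. camera_params takes no time and is no camera call.
- manip.hand_in(): hands the job in; it is judged then, once.
Trained networks look in the newest picture that a camera, given by its name, has taken for a name from the list of things; names that differ only in an ending like _2 or _b are one class to them, and where a whole thing is asked for, a point or a joint stands for the part that bears it (a point fixed in the world has none). Each returns a list of dicts, best first, with "score" (0 to 1); they miss things now and then, are a little off and sometimes report something else, mostly with a low value. They report only what shows in the picture. A call takes as long as a camera call. They do not tell look-alikes from the thing itself.
- finder.find_in(camera, thing): "position" ([x, y, z] in m, in world coordinates, good to about 4 mm: the middle of the surface that is visible of it).
The state is a dict: "clock": time; "joint_pos": joint angles; "joint_velocities": joint speeds; "tau": joint torques, N m; "position": TCP position; "ee_rot": TCP orientation; "ft_force": force on the tool from outside, world axes, zero at the start; "torque": the same for the moment, N m; "grip_width": opening from 0.0 (shut) to 1.0 (fully open); "grasp_force": force on a finger pad.
Only numpy, scipy, OpenCV 4.12 (cv2) and the standard library are available. Lean on these libraries where they do the work, as an engineer would, in place of code of your own. Each camera call takes 0.05 s, during which the arm holds its last target. There are 200 camera calls.

### The job

Lift only the top tray off the pile of blue picking trays and lower it, right way up, onto the middle of the steel pan of the bench scale, lengthwise along the pan, without dropping it. Let go of it there, and leave the other blue trays and the pile of black trays standing where they are.

Things in the scene. Friction and masses are not known exactly. Their poses are not given: they have to be found in the camera images.
- blue_top_mid (a point): Centre of the top tray of the three-high blue pile: an open box 140 mm long (x), 56 wide (y), 60 high (z up), walls 3; rim 30 mm above this point. Its 6 mm foot sits loosely in the tray below (lift straight up). Long sides are flush with that tray's, seam 24 mm below this point: grip across the width, fingertips above the seam. 110 to 230 g; two cartons are fixed inside, below the rim.
- blue_under_mid (a point): Centre (half-way up) of the middle blue tray, right below the top one (54 mm lower), same size and axes; it stands loosely on the lowest blue tray and must stay.
- black_top_mid (a point): Centre (half-way up) of the top tray of the two-high pile of black trays, same size and axes, also loose; a bystander that must stay.
- pan (a point): Centre of the top face of the bench scale's fixed flat steel pan, 45 mm above the bench, 180 mm long (x) by 110 mm wide (y). Its white housing is 130 mm wide, with a lower keypad end reaching 155 mm from here along -x. Scale and the two piles stand side by side in any order, at least 200 mm apart. An amber jar and a cardboard box, up to 85 mm high, stand beyond them.
There are look-alikes about, which are no part of the job. Leave any pink look-alike of the part that bears blue_under_mid alone.

How it is judged:
By the outcome, as a careful person would: the job done as asked, in the order asked, and still so for the second after the job is handed in, with the robot touching nothing.
It also fails if it takes over 40 s, if anything falls off the work surface, if the arm or the gripper's body presses on something with over 40 N, if the wrist force passes 120 N, or if a joint passes its speed limit or range.

## Working session

There is one attempt and no reset: what is moved stays moved. The work goes in short steps, Python scripts to look and compute and a tool call to move; the robot and the scene stay as the last step left them, time stands still between calls to the robot, and variables do not carry over. Pictures are saved under pics/ and viewed, at most 10 in all, crops included, and the job is handed in when it is done.

Besides the shell and the picture viewer there is one more tool, called after ">>>" by a JSON object that holds its "name" and its "arguments". arm_command: Moves the arm, as the interface text tells. Its arguments: {"type":"object","properties":{"plan":{"type":"array","items":{"type":"object","properties":{"dp":{"type":"array","items":{"type":"number"}},"spin":{"type":"number"}}}},"grip":{"type":"number"},"newtons":{"type":"number"}},"required":["plan"]}

```bash
mkdir -p pics; python3 - <<'E'
from workcell import manip, viewer, finder
import cv2
o=manip.get_obs();print(o)
a=viewer.camera("scene");b=viewer.camera("top")
cv2.imwrite("pics/s1.png",a);cv2.imwrite("pics/t1.png",b)
for c in("scene","top"):
  p=viewer.camera_params(c);print(c,p)
  for n in("blue_top_mid","blue_under_mid","black_top_mid","pan"):
    print(n,[(([round(float(v),3) for v in d["position"]]),round(d["score"],2)) for d in finder.find_in(c,n)])
E
```

```text
{'clock': 0.0, 'joint_pos': array([-1.2645806 ,  0.33286372, -0.06472075,  1.46095933,  0.0215863 ,
        1.34987957, -0.08849743]), 'joint_velocities': array([-0.00241305, -0.00021832, -0.00179324, -0.00125085, -0.00023934,
        0.00083388,  0.00062202]), 'tau': array([ 1.92306114e-03, -6.25464821e+01,  5.03615895e-02, -3.91586781e+01,
        1.62444898e-02,  9.84575890e-03,  2.09952077e-06]), 'position': array([0.20176521, 0.59139682, 0.40391228]), 'ee_rot': array([ 1.63648167e-01,  9.86518513e-01, -7.01344275e-04, -9.31808409e-05]), 'ft_force': array([1.38863109, 0.32076778, 0.55350509]), 'torque': array([-0.06518985, -0.03176581, -0.00667486]), 'grasp_force': 0.0, 'grip_width': 0.9997691411686085}
scene {'vertical_fov': 47.67792992297089, 'cx': 319.6155382225729, 'cy': 228.38220387389148, 'R': array([[ 0.53662628,  0.8435317 , -0.02205677],
       [ 0.44920044, -0.30769845, -0.83877329],
       [-0.7143187 ,  0.44019988, -0.54403388]]), 't': array([-0.2291616 , -0.07853521,  1.34960698])}
blue_top_mid [([0.535, 0.004, 0.147], 0.69)]
blue_under_mid [([0.224, -0.27, 0.047], 0.93), ([0.562, -0.009, 0.088], 0.58)]
black_top_mid [([0.56, 0.258, 0.093], 0.62)]
pan [([0.558, -0.297, 0.048], 0.8)]
top {'vertical_fov': 52.11959989613223, 'cx': 325.62191391959675, 'cy': 242.40308939807713, 'R': array([[-0.08306002, -0.99653324, -0.0047472 ],
       [-0.97582979,  0.08229879, -0.20244289],
       [ 0.20213176, -0.01218245, -0.97928256]]), 't': array([0.02543947, 0.43600889, 0.85212982])}
blue_top_mid [([0.532, 0.014, 0.141], 0.59)]
blue_under_mid [([0.215, -0.271, 0.008], 0.86), ([0.463, 0.008, 0.086], 0.51)]
black_top_mid [([0.551, 0.27, 0.098], 0.87)]
pan [([0.51, -0.286, 0.045], 0.8)]
```

View pics/s1.png

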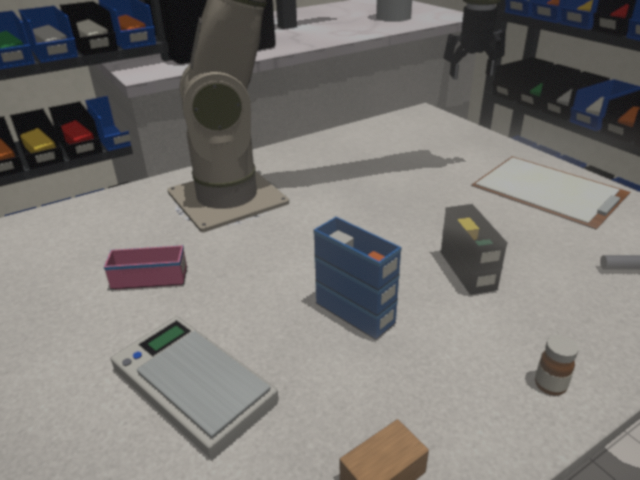

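View pics/t1.png

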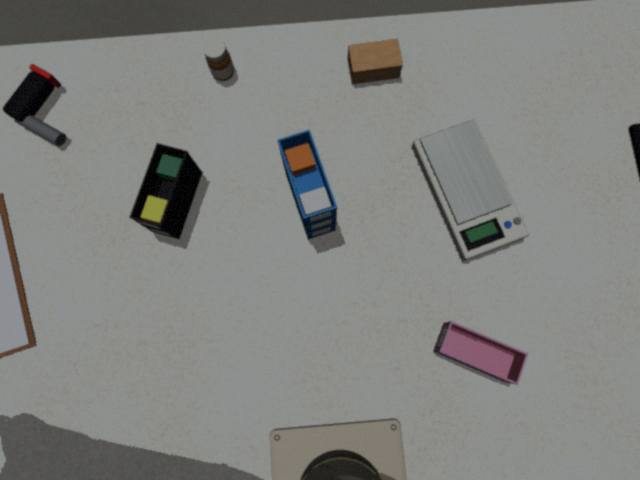

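The scene picture shows the blue pile at about (357,275), the black pile at (473,250), the scale at (195,385) and the pink look-alike at (146,267). In the top picture the blue rim corners lie near (279,139), (309,131), (335,205) and (305,213), and the pan spans about (415,140)–(512,220). Next I'll enlarge the corners.

```bash
python3 - <<'E'
import cv2,numpy as np
b=cv2.imread("pics/t1.png")
L=cv2.resize(b[120:245,265:345],None,fx=4.5,fy=4.5,interpolation=cv2.INTER_CUBIC)
R=cv2.resize(b[110:250,405:515],None,fx=4,fy=4,interpolation=cv2.INTER_CUBIC)
h=600;c=np.zeros((h,L.shape[1]+R.shape[1],3),np.uint8);c[:L.shape[0],:L.shape[1]]=L;c[:R.shape[0],L.shape[1]:]=R
c=cv2.convertScaleAbs(c,alpha=1.3);cv2.imwrite("pics/c1.png",c)
E
```

```text
(no output)
```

View pics/c1.png

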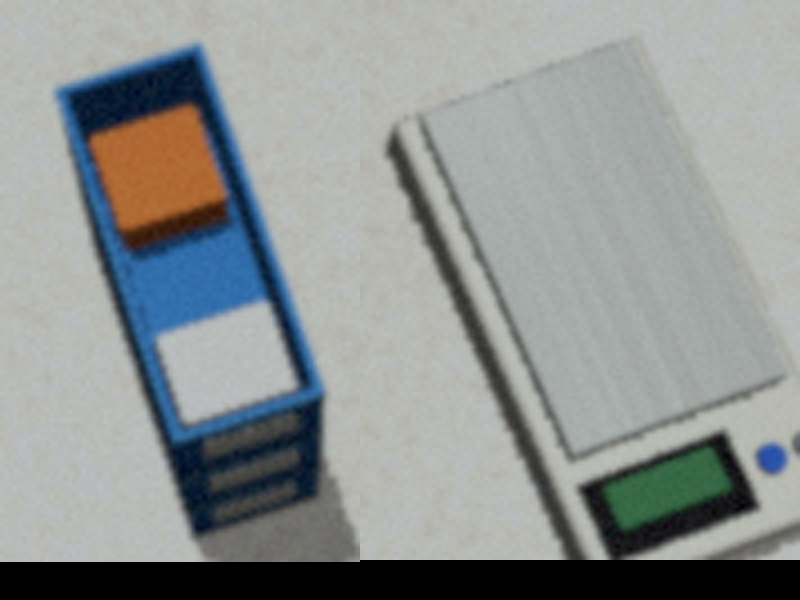

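The crop shows the blue rim corners at (57,90), (200,45), (323,393) and (173,440), and the pan corners at (418,112), (635,38), (787,375) and (572,458). I'll back-project these.

```bash
cat >h.py <<'E'
import numpy as np
from workcell import manip,viewer,finder
from scipy.spatial.transform import Rotation as Ro
def back(p,uv,z):
    f=240/np.tan(np.radians(p["vertical_fov"]/2));R,t=np.array(p["R"]),np.array(p["t"])
    d=R.T@np.array([(uv[0]-p["cx"])/f,(uv[1]-p["cy"])/f,1]);c=-R.T@t
    return c+d*(z-c[2])/d[2]
def rect(P):  # far-left, far-right, near-right, near-left
    P=np.array(P)[:,:2];ax=(P[0]+P[1]-P[2]-P[3])/2;ay=(P[0]-P[1]+P[3]-P[2])/2
    return P.mean(0).round(4),np.linalg.norm(ax).round(4),np.linalg.norm(ay).round(4),np.degrees([np.arctan2(ax[1],ax[0]),np.arctan2(-ay[0],ay[1])]).round(1)
def tool():
    o=manip.get_obs();return o,Ro.from_quat(o["ee_rot"]),np.array(o["position"])
def shift(target,yaw_y):
    """tool-frame mm shift to target TCP and spin so tool y lies along a line at angle yaw_y (deg, world)"""
    o,r,p=tool();M=r.as_matrix();y=M[:,1]
    cur=np.degrees(np.arctan2(y[1],y[0]));d=(yaw_y-cur+90)%180-90
    print("t",o["clock"],"pos",p.round(4),"yaw_y",cur.round(1),"shift mm",(M.T@(np.array(target)-p)*1000).round(1),"spin rad(tool z)",np.radians(d*np.sign(M[2,2])).round(3),"z",M[:,2].round(3),"q7",o["joint_pos"].round(2))
E
python3 - <<'E'
from h import *
p=viewer.camera_params("top")
A=[(265+u/4.5,120+v/4.5) for u,v in[(57,90),(200,45),(323,393),(173,440)]]
B=[(405+(u-360)/4,110+v/4) for u,v in[(418,112),(635,38),(787,375),(572,458)]]
ra=rect([back(p,a,.168) for a in A]);rb=rect([back(p,a,.045) for a in B]);print(ra,rb)
shift([*ra[0],.40],ra[3][0]+90);shift([*rb[0],.40],rb[3][0]+90)
E
```

```text
(array([0.5278, 0.0116]), np.float64(0.1392), np.float64(0.0553), array([13.7, 13.5])) (array([ 0.5519, -0.2847]), np.float64(0.1802), np.float64(0.1106), array([15.4, 15.7]))
t 0.5 pos [0.2018 0.5915 0.4047] yaw_y 71.2 shift mm [-495.8 -443.6    4.7] spin rad(tool z) -0.568 z [-0.  0. -1.] q7 [-1.26  0.33 -0.06  1.46  0.02  1.35 -0.09]
t 0.5 pos [0.2018 0.5915 0.4047] yaw_y 71.2 shift mm [-614.3 -716.2    4.7] spin rad(tool z) -0.598 z [-0.  0. -1.] q7 [-1.26  0.33 -0.06  1.46  0.02  1.35 -0.09]
```

>>> {"name": "arm_command", "arguments": {"plan": [{"dp": [-33,-29.6,0]},{"dp": [-33,-29.6,0]},{"dp": [-33,-29.6,0]},{"dp": [-33,-29.6,0]},{"dp": [-33,-29.6,0]}], "grip": -1}}

```text
invalid input at $.plan[0]: expected keys dp, spin
```

>>> {"name": "arm_command", "arguments": {"plan": [{"dp": [-33,-29.6,0]},{"dp": [-33,-29.6,0]},{"dp": [-33,-29.6,0]},{"dp": [-33,-29.6,0]},{"dp": [-33,-29.6,0]}]}}

```text
invalid input at $.plan[0]: expected keys dp, spin
```

>>> {"name": "arm_command", "arguments": {"plan": [{"dp": [-33,-29.6,0]},{"dp": [-33,-29.6,0]},{"dp": [-33,-29.6,0]},{"dp": [-33,-29.6,0]},{"dp": [-33,-29.6,0]}]}}

```text
invalid input at $.plan[0]: expected keys dp, spin
```

>>> {"name": "arm_command", "arguments": {"plan": [{"dp": [0,0,0],"spin": -0.142},{"dp": [0,0,0],"spin": -0.142},{"dp": [0,0,0],"spin": -0.142},{"dp": [0,0,0],"spin": -0.142},{"dp": [0,0,0]}]}}

```text
invalid input at $.plan[4]: expected keys dp, spin
```

```bash
python3 - <<'E'
from h import *
import cv2
shift([.528,.0116,.40],103.6)
o,r,p=tool();im=viewer.camera("wrist");cv2.imwrite("pics/w1.png",im)
c=viewer.camera_params("wrist");print(c)
T=np.array(c["T_tool_cam"]);f=240/np.tan(np.radians(c["vertical_fov"]/2))
ax=np.array([np.cos(np.radians(13.6)),np.sin(np.radians(13.6))]);ay=np.array([-ax[1],ax[0]])
for s,t in((1,1),(1,-1),(-1,-1),(-1,1)):
  X=np.append(np.array([.528,.0116])+s*.07*ax+t*.028*ay,.168)
  x=T[:3,:3].T@(r.inv().apply(X-p)-T[:3,3]);th=np.arctan2(np.hypot(*x[:2]),x[2])
  uv=np.array([c["cx"],c["cy"]])+f*th*x[:2]/np.hypot(*x[:2]);print(uv.round(1));cv2.circle(im,tuple(int(v) for v in uv.round()),2,(0,0,255),1)
cv2.imwrite("pics/w1m.png",im)
print(finder.find_in("wrist","blue_top_mid"))
E
```

```text
t 0.5 pos [0.2018 0.5915 0.4047] yaw_y 71.2 shift mm [-496.  -443.5    4.7] spin rad(tool z) -0.566 z [-0.  0. -1.] q7 [-1.26  0.33 -0.06  1.46  0.02  1.35 -0.09]
{'vertical_fov': 65.70646984690485, 'cx': 320.488639679904, 'cy': 235.52457649797748, 'T_tool_cam': array([[-1.07217904e-03, -9.55899301e-01, -2.93692657e-01,
         7.40427928e-02],
       [ 9.99999396e-01, -9.53758867e-04, -5.46424815e-04,
         9.00388395e-05],
       [ 2.42215124e-04, -2.93693065e-01,  9.55899746e-01,
         3.06312829e-02],
       [ 0.00000000e+00,  0.00000000e+00,  0.00000000e+00,
         1.00000000e+00]])}
[ 92.6 550.1]
[ 78.  549.6]
[ 16.7 502.4]
[ 27.6 500.9]
[]
```

View pics/w1m.png

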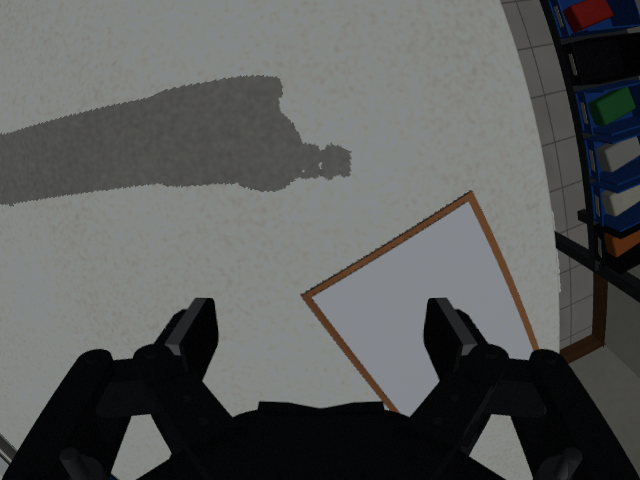

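The moves were refused because every row needs a spin value, so the wrist view still shows only the clipboard at the start. I'll resend with spin in each row.

>>> {"name": "arm_command", "arguments": {"plan": [{"dp": [-33,-29.6,0],"spin": 0},{"dp": [-33,-29.6,0],"spin": 0},{"dp": [-33,-29.6,0],"spin": 0},{"dp": [-33,-29.6,0],"spin": 0},{"dp": [-33,-29.6,0],"spin": 0}], "grip": -1}}

```text
clock: 1.1
position: [0.3108, 0.3964, 0.4049]
ee_rot: [0.164, 0.987, 0.0, 0.0]
ft_force: [1.2, -0.4, -0.4]
grip_width: 0.999
grasp_force: 0.0
```

>>> {"name": "arm_command", "arguments": {"plan": [{"dp": [-33,-29.6,0],"spin": 0},{"dp": [-33,-29.6,0],"spin": 0},{"dp": [-33,-29.6,0],"spin": 0},{"dp": [-33,-29.6,0],"spin": 0},{"dp": [-33,-29.6,0],"spin": 0}]}}

```text
clock: 1.6
position: [0.4191, 0.203, 0.405]
ee_rot: [0.164, 0.987, 0.0, 0.0]
ft_force: [0.6, 0.8, 0.0]
grip_width: 1.004
grasp_force: 0.0
```

>>> {"name": "arm_command", "arguments": {"plan": [{"dp": [-33,-29.6,0],"spin": 0},{"dp": [-33,-29.6,0],"spin": 0},{"dp": [-33,-29.6,0],"spin": 0},{"dp": [-33,-29.6,0],"spin": 0},{"dp": [-33,-29.6,0],"spin": 0}]}}

```text
clock: 2.1
position: [0.5274, 0.0098, 0.4051]
ee_rot: [0.163, 0.987, 0.0, 0.0]
ft_force: [0.1, 0.8, 0.1]
grip_width: 1.001
grasp_force: 0.0
```

>>> {"name": "arm_command", "arguments": {"plan": [{"dp": [0,0,0],"spin": -0.142},{"dp": [0,0,0],"spin": -0.142},{"dp": [0,0,0],"spin": -0.142},{"dp": [0,0,0],"spin": -0.142},{"dp": [0,0,0],"spin": 0}]}}

```text
clock: 2.6
position: [0.5269, 0.0114, 0.4048]
ee_rot: [-0.12, 0.993, 0.0, 0.0]
ft_force: [0.0, 0.0, 0.5]
grip_width: 1.003
grasp_force: 0.0
```

```bash
cat >>h.py <<'E'
import cv2
def mark(name,ctr,yaw,z,hl=.07,hw=.028):
  o,r,p=tool();im=viewer.camera("wrist");c=viewer.camera_params("wrist")
  T=np.array(c["T_tool_cam"]);f=240/np.tan(np.radians(c["vertical_fov"]/2));a=np.radians(yaw)
  ax=np.array([np.cos(a),np.sin(a)]);ay=np.array([-ax[1],ax[0]])
  for s,t in((1,1),(1,-1),(-1,-1),(-1,1)):
    X=np.append(np.array(ctr)+s*hl*ax+t*hw*ay,z)
    x=T[:3,:3].T@(r.inv().apply(X-p)-T[:3,3]);th=np.arctan2(np.hypot(*x[:2]),x[2])
    uv=np.array([c["cx"],c["cy"]])+f*th*x[:2]/np.hypot(*x[:2]);print(uv.round(1));cv2.circle(im,tuple(int(v) for v in uv.round()),2,(0,0,255),1)
  cv2.imwrite(name,im)
def wback(uv,z):
  o,r,p=tool();c=viewer.camera_params("wrist");T=np.array(c["T_tool_cam"]);f=240/np.tan(np.radians(c["vertical_fov"]/2))
  d=np.array(uv)-[c["cx"],c["cy"]];n=np.hypot(*d);th=n/f
  v=r.apply(T[:3,:3]@np.append(d/n*np.sin(th),np.cos(th)));q=p+r.apply(T[:3,3]);return q+v*(z-q[2])/v[2]
E
python3 - <<'E'
from h import *
shift([.528,.0116,.40],103.6)
mark("pics/w2.png",[.528,.0116],13.6,.168)
print(finder.find_in("wrist","blue_top_mid"))
E
```

```text
t 2.6 pos [0.5269 0.0114 0.4048] yaw_y 103.8 shift mm [-1.1 -0.1  4.8] spin rad(tool z) 0.004 z [ 0.  0. -1.] q7 [-0.54  0.11  0.47  1.74 -0.05  1.3   1.75]
[362.5 352.5]
[278.9 352.2]
[270.7 134.6]
[372.3 134.9]
[{'position': [0.5261, 0.0068, 0.1431], 'score': 0.93}]
```

View pics/w2.png

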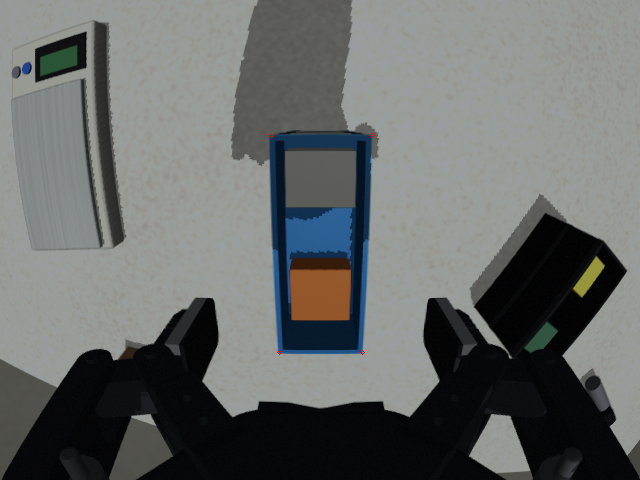

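The wrist view shows the predicted rim corners lying on the real rim (279,352), (362,352), (271,135) and (372,135). So the tray pose is confirmed and I can descend and grip.

>>> {"name": "arm_command", "arguments": {"plan": [{"dp": [-1,0,30],"spin": 0.004},{"dp": [0,0,30],"spin": 0},{"dp": [0,0,25],"spin": 0},{"dp": [0,0,15],"spin": 0},{"dp": [0,0,7],"spin": 0}]}}

```text
clock: 3.2
position: [0.5275, 0.0118, 0.2963]
ee_rot: [-0.116, 0.993, -0.0, -0.001]
ft_force: [0.8, 0.3, 0.3]
grip_width: 0.999
grasp_force: 0.0
```

>>> {"name": "arm_command", "arguments": {"plan": [{"dp": [0,0,0],"spin": 0},{"dp": [0,0,0],"spin": 0},{"dp": [0,0,0],"spin": 0},{"dp": [0,0,0],"spin": 0},{"dp": [0,0,0],"spin": 0}], "grip": 1, "newtons": 35}}

```text
clock: 3.7
position: [0.5283, 0.0116, 0.2987]
ee_rot: [-0.117, 0.993, 0.0, 0.001]
ft_force: [-0.3, -0.6, 6.7]
grip_width: 0.651
grasp_force: 38.0
```

>>> {"name": "arm_command", "arguments": {"plan": [{"dp": [0,0,0],"spin": 0},{"dp": [0,0,0],"spin": 0},{"dp": [0,0,0],"spin": 0},{"dp": [0,0,0],"spin": 0},{"dp": [0,0,0],"spin": 0}]}}

```text
clock: 4.2
position: [0.5283, 0.0117, 0.2987]
ee_rot: [-0.117, 0.993, 0.0, 0.001]
ft_force: [-0.1, 0.1, 6.4]
grip_width: 0.653
grasp_force: 38.0
```

Grip is 38 N at about 55 mm opening. I'll lift slowly straight up.

>>> {"name": "arm_command", "arguments": {"plan": [{"dp": [0,0,-3],"spin": 0},{"dp": [0,0,-4],"spin": 0},{"dp": [0,0,-4],"spin": 0},{"dp": [0,0,-5],"spin": 0},{"dp": [0,0,-6],"spin": 0}]}}

```text
clock: 4.7
position: [0.5278, 0.0118, 0.32]
ee_rot: [-0.117, 0.993, 0.0, -0.0]
ft_force: [0.5, -0.2, -1.3]
grip_width: 0.654
grasp_force: 37.3
```

>>> {"name": "arm_command", "arguments": {"plan": [{"dp": [0,0,-8],"spin": 0},{"dp": [0,0,-10],"spin": 0},{"dp": [0,0,-12],"spin": 0},{"dp": [0,0,-10],"spin": 0},{"dp": [0,0,-5],"spin": 0}]}}

```text
clock: 5.2
position: [0.5281, 0.0117, 0.3662]
ee_rot: [-0.117, 0.993, 0.0, 0.001]
ft_force: [0.0, 0.7, -1.1]
grip_width: 0.654
grasp_force: 37.3
```

```bash
python3 - <<'E'
from h import *
a=viewer.camera("scene");b=viewer.camera("wrist")
c=np.zeros((480,720,3),np.uint8);c[:,:360]=cv2.resize(a[180:380,270:420],(360,480));c[:,360:]=b[:,160:520]
cv2.imwrite("pics/l1.png",c);shift([.552,-.285,.365],105.5);print(manip.get_obs()["ft_force"])
E
```

```text
t 5.3 pos [0.5281 0.0117 0.3656] yaw_y 103.5 shift mm [  45.9 -294.1    0.5] spin rad(tool z) -0.035 z [ 0.001  0.001 -1.   ] q7 [-0.53  0.14  0.47  1.79 -0.07  1.22  1.76]
[ 0.74988565 -0.50136397 -1.9344367 ]
```

View pics/l1.png

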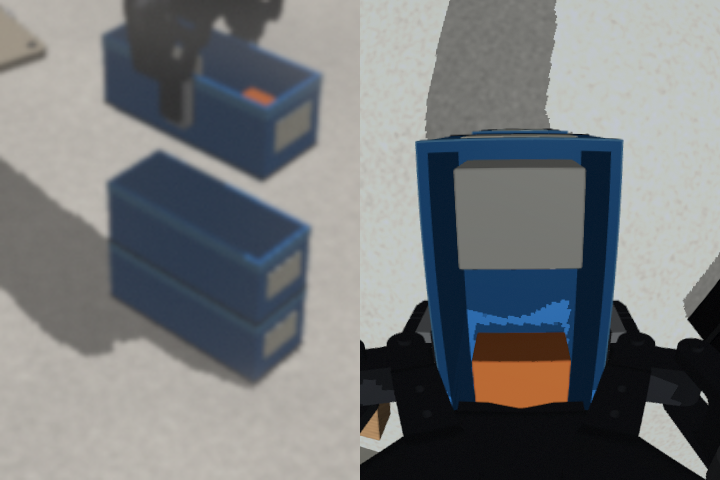

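Only the top tray came up: the two lower trays stand undisturbed in the left view, and the tray is level and centred in the grip at right. Now over to the pan.

>>> {"name": "arm_command", "arguments": {"plan": [{"dp": [2,-15,0],"spin": 0},{"dp": [4,-25,0],"spin": 0},{"dp": [5,-32,0],"spin": 0},{"dp": [5,-32,0],"spin": 0},{"dp": [5,-32,0],"spin": 0}]}}

```text
clock: 5.8
position: [0.539, -0.1265, 0.3642]
ee_rot: [-0.118, 0.993, 0.0, -0.0]
ft_force: [0.3, 0.3, -1.6]
grip_width: 0.651
grasp_force: 37.4
```

>>> {"name": "arm_command", "arguments": {"plan": [{"dp": [5,-32,0],"spin": 0},{"dp": [5,-32,0],"spin": 0},{"dp": [5,-32,0],"spin": 0},{"dp": [5,-30,0],"spin": 0},{"dp": [3,-20,0],"spin": -0.02}]}}

```text
clock: 6.3
position: [0.5503, -0.2751, 0.3641]
ee_rot: [-0.126, 0.992, -0.0, -0.001]
ft_force: [-0.6, 0.2, -1.3]
grip_width: 0.65
grasp_force: 37.4
```

>>> {"name": "arm_command", "arguments": {"plan": [{"dp": [2,-12,0],"spin": -0.015},{"dp": [0,0,10],"spin": 0},{"dp": [0,0,20],"spin": 0},{"dp": [0,0,15],"spin": 0},{"dp": [0,0,5],"spin": 0}]}}

```text
clock: 6.8
position: [0.5516, -0.2836, 0.3121]
ee_rot: [-0.135, 0.991, 0.001, -0.001]
ft_force: [-0.8, 0.0, -1.9]
grip_width: 0.652
grasp_force: 37.5
```

```bash
python3 - <<'E'
from h import *
shift([.552,-.285,.236],105.5)
mark("pics/p1.png",[.552,-.285],15.5,.045,.09,.055)
print(manip.get_obs()["ft_force"])
E
```

```text
t 6.8 pos [ 0.5516 -0.2836  0.3121] yaw_y 105.5 shift mm [-0.2 -1.7 76.1] spin rad(tool z) 0.0 z [-0.003  0.002 -1.   ] q7 [-0.07  0.43  0.61  1.62 -0.26  1.18  2.44]
[389.7 349.9]
[247.2 349.9]
[231.4 103.6]
[404.4 103.2]
[ 0.25636601 -0.05402269 -2.57478279]
```

View pics/p1.png

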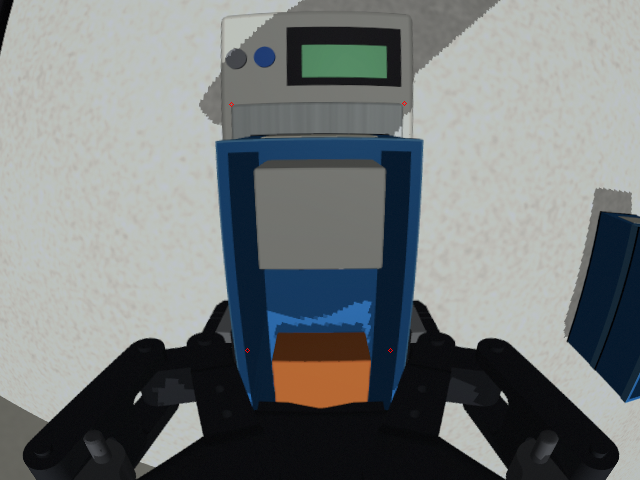

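The wrist view has the pan-corner marks at (231,104) and (404,103) on the pan's edge, aligned with the tray. I'll lower it.

>>> {"name": "arm_command", "arguments": {"plan": [{"dp": [0,-1.5,18],"spin": 0},{"dp": [0,0,20],"spin": 0},{"dp": [0,0,16],"spin": 0},{"dp": [0,0,10],"spin": 0},{"dp": [0,0,5],"spin": 0}]}}

```text
clock: 7.35
position: [0.5523, -0.2861, 0.2449]
ee_rot: [-0.135, 0.991, 0.0, -0.0]
ft_force: [0.0, -0.3, -0.3]
grip_width: 0.651
grasp_force: 37.6
```

>>> {"name": "arm_command", "arguments": {"plan": [{"dp": [0,0,1.5],"spin": 0},{"dp": [0,0,1.5],"spin": 0},{"dp": [0,0,1],"spin": 0},{"dp": [0,0,0.5],"spin": 0},{"dp": [0,0,0],"spin": 0}]}}

```text
clock: 7.85
position: [0.5524, -0.2864, 0.2414]
ee_rot: [-0.135, 0.991, -0.0, 0.0]
ft_force: [0.6, 0.0, -1.3]
grip_width: 0.656
grasp_force: 37.6
```

>>> {"name": "arm_command", "arguments": {"plan": [{"dp": [0,0,1],"spin": 0},{"dp": [0,0,1],"spin": 0},{"dp": [0,0,1],"spin": 0},{"dp": [0,0,0],"spin": 0}]}}

```text
clock: 8.25
position: [0.5523, -0.2863, 0.238]
ee_rot: [-0.135, 0.991, 0.0, -0.0]
ft_force: [0.3, -0.3, -1.4]
grip_width: 0.651
grasp_force: 37.6
```

>>> {"name": "arm_command", "arguments": {"plan": [{"dp": [0,0,0.7],"spin": 0},{"dp": [0,0,0.7],"spin": 0},{"dp": [0,0,0.6],"spin": 0},{"dp": [0,0,0],"spin": 0}]}}

```text
clock: 8.65
position: [0.5523, -0.2863, 0.2361]
ee_rot: [-0.135, 0.991, 0.0, -0.0]
ft_force: [0.5, -0.6, -1.8]
grip_width: 0.653
grasp_force: 37.6
```

>>> {"name": "arm_command", "arguments": {"plan": [{"dp": [0,0,0.5],"spin": 0},{"dp": [0,0,0.5],"spin": 0},{"dp": [0,0,0],"spin": 0}]}}

```text
clock: 8.95
position: [0.5523, -0.2864, 0.2358]
ee_rot: [-0.135, 0.991, 0.0, 0.0]
ft_force: [-2.6, 1.3, 4.6]
grip_width: 0.648
grasp_force: 38.3
```

>>> {"name": "arm_command", "arguments": {"plan": [{"dp": [0,0,0.5],"spin": 0},{"dp": [0,0,0.5],"spin": 0},{"dp": [0,0,0],"spin": 0}]}}

```text
clock: 9.25
position: [0.5523, -0.2865, 0.2358]
ee_rot: [-0.135, 0.991, 0.0, 0.0]
ft_force: [-6.9, 3.8, 15.9]
grip_width: 0.647
grasp_force: 39.4
```

The tray is on the pan. I'll ease off the load a little and release in stages.

>>> {"name": "arm_command", "arguments": {"plan": [{"dp": [0,0,-0.9],"spin": 0},{"dp": [0,0,0],"spin": 0}], "newtons": 20}}

```text
clock: 9.45
position: [0.5524, -0.2865, 0.2358]
ee_rot: [-0.135, 0.991, 0.0, 0.0]
ft_force: [-3.9, 1.4, 7.3]
grip_width: 0.655
grasp_force: 38.6
```

>>> {"name": "arm_command", "arguments": {"plan": [{"dp": [0,0,0],"spin": 0},{"dp": [0,0,0],"spin": 0},{"dp": [0,0,0],"spin": 0},{"dp": [0,0,0],"spin": 0},{"dp": [0,0,0],"spin": 0}], "grip": -1}}

```text
clock: 9.95
position: [0.5523, -0.2863, 0.2349]
ee_rot: [-0.135, 0.991, 0.0, -0.0]
ft_force: [0.4, -0.6, 0.3]
grip_width: 0.998
grasp_force: 0.0
```

>>> {"name": "arm_command", "arguments": {"plan": [{"dp": [0,0,0],"spin": 0},{"dp": [0,0,0],"spin": 0},{"dp": [0,0,-5],"spin": 0},{"dp": [0,0,-15],"spin": 0},{"dp": [0,0,-25],"spin": 0}]}}

```text
clock: 10.45
position: [0.552, -0.2862, 0.2803]
ee_rot: [-0.135, 0.991, 0.0, -0.001]
ft_force: [0.4, 0.7, -0.4]
grip_width: 0.999
grasp_force: 0.0
```

>>> {"name": "arm_command", "arguments": {"plan": [{"dp": [0,0,-30],"spin": 0},{"dp": [0,0,-30],"spin": 0},{"dp": [0,0,-30],"spin": 0},{"dp": [0,0,-20],"spin": 0},{"dp": [0,0,0],"spin": 0}]}}

```text
clock: 10.95
position: [0.5525, -0.2871, 0.3946]
ee_rot: [-0.134, 0.991, -0.001, 0.003]
ft_force: [-0.2, -0.1, -0.0]
grip_width: 0.998
grasp_force: 0.0
```

```bash
python3 - <<'E'
from h import *
mark("pics/e1.png",[.552,-.285],15.5,.105)
a=viewer.camera("scene");c=np.hstack([cv2.resize(a,(400,300)),cv2.resize(cv2.imread("pics/e1.png"),(400,300))]);cv2.imwrite("pics/e2.png",c)
print(finder.find_in("wrist","blue_top_mid"),manip.get_obs()["ft_force"])
E
```

```text
[360.5 311.5]
[290.  311.6]
[285.  129.1]
[366.2 129.2]
[{'position': [0.5537, -0.2895, 0.0787], 'score': 0.9}] [-0.46739603  0.05147985 -0.28205837]
```

View pics/e2.png

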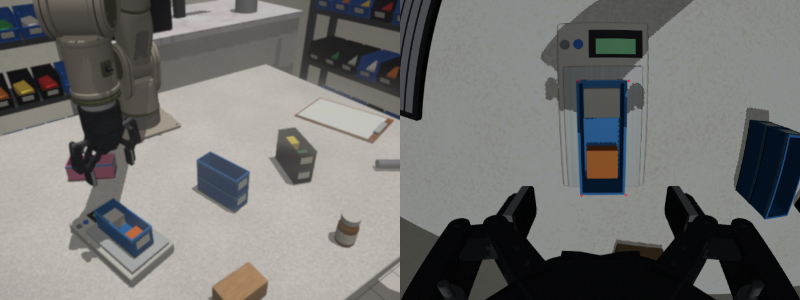

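The views show the tray flat and centred on the pan with its rim on the predicted marks (about 2 mm off). The two blue trays and the black pile are still standing, and the gripper is clear. I'm handing in.

```bash
python3 -c "
from workcell import manip
print(manip.hand_in())"
```

```text
the job is handed in; nothing more can be done
None
```

The top blue tray sits upright and lengthwise on the middle of the scale pan (about 2 mm off centre) and is let go of; the other blue trays and the black pile still stand where they were, and the job was handed in at about 11 s.

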